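# Close up the ink grinder

### The job

Close up the desktop ink grinder: its blue cover stands on end on the desk. Without letting it fall, lay the cover down flat on the desk with its yellow handle up and let go, then take it by the handle, set it fully home on the grinder's two pins, and turn the red latch all the way so that its tongue lies over the cover's end. Leave the other things on the desk where they are.

Things in the scene. Friction and masses are not known exactly. Their poses are not given: they have to be found in the camera images.
- cover_center (a point): Centre of the blue cover's shell (handle not counted): 112 mm long (z), 60 wide (y), 30 thick; loose, about 0.25 kg, open below. MINUS x points out of its top face, where the handle is. At the start it stands on one 60 x 30 end, handle to minus y (within 0.5 rad): centre 56 mm up; laid flat, handle up: 15 mm up. Its flat long sides (60 mm apart) can be pinched. It fits the grinder either way round.
- cover_hole (a point): Mouth, in the cover's top face, of one of two round 12 mm holes through its 8 mm top plate; they lie on the cover's centre line, 38 mm either side of the middle (along z). Below the plate is a 22 mm deep skirt that stands on the grinder's deck. Same axes as cover_center.
- cover_handle (a point): Centre of the grip bar of the cover's yellow bridge handle, 41 mm from cover_center to minus x (26 mm above the top face). The bar is 52 mm long along the cover's z, 12 mm wide along y, and spans 20 to 32 mm above the top face, with a leg near either end. Rigid with the cover, same axes.
- seat (a point): Where cover_center must come when the cover is fully home: 65 mm above the desk, midway between the grinder's two pins. x points along the row of pins (and the seated cover's length), away from the latch; z up. Seated, the cover's skirt rests on the deck and its top face is 80 mm above the desk.
- grinder: The ink grinder, a fixed white housing; origin on the desk right below the seat, same axes as the seat. Deck 50 mm up; it reaches from x -117 to +73 mm and is 130 mm wide. Grey rails 18 mm high stand beside the seat, inner faces 39 mm from the centre line.
- pin_tip (a point): Tip of one of the two upright steel pins, 38 mm either side of the seat along the grinder's x: 8 mm in diameter, 34 mm tall from the deck (84 mm above the desk), tapered in the last 6 mm; they come 4 mm out of the seated cover's holes.
- latch_grip (a point): Centre of the red latch bar, on its upright turning axis, 80 mm to minus x of the seat and 100.5 mm above the desk. The bar is 46 mm long along this point's x (turning with it), 12 mm wide, and spans 87.5 to 113.5 mm above the desk. Under it a 5 mm steel tongue of the same width reaches 36 mm from the axis to plus x, 2.5 mm above the level of the seated cover's top.
- latch (a joint): Angle of the latch in rad. 0: tongue points along the grinder's plus y, clear of the cover (it starts at 0 to 0.3). It grows as it is turned clockwise seen from above, to its stop at 1.5, where the tongue points along the grinder's x and lies over the cover's end. Light friction (0.05 N m), stays where it is left.
- jar_center (a point): Bystander: small white jar with a red cap, 64 mm across, 45 mm tall; its centre. Leave it alone.
- phone_center (a point): Bystander: black phone lying flat, 150 x 72 x 9 mm; its centre. Leave it alone.
- weight_center (a point): Bystander: dark wooden paperweight bar with a small brass knob, 190 x 26 x 18 mm; its centre. Leave it alone.
Not all that is in view belongs to the job. There is more than one size of the part that bears cover_center; the job needs the middle-sized.

How it is judged:
By the outcome, as a careful person would: the job done as asked, in the order asked, and still so for the second after the job is handed in, with the robot touching nothing.
It also fails if it takes over 72 s, if anything falls off the work surface, if the arm or the gripper's body presses on something with over 40 N, if the wrist force passes 120 N, or if a joint passes its speed limit or range.

### The arm

A 6-joint arm with a two-finger parallel gripper is mounted at the origin on the work surface. World frame = base frame: x ahead of the robot, y to its left, z up, the work surface at z = 0. Lengths are in m, angles in degrees, forces in N, time in s.
With the tool pointing down it reaches from about 0.25 to 0.725 m from the base axis. Payload 9.7 kg.
Tool frame: the origin (TCP) lies at the very end of the fingers, on their centre line; the grasp point (between the pads) lies 19 mm behind it; z points along the fingers, y is the direction in which the jaws open and shut (so a half turn about z gives the same grasp; the last joint's range is limited). The gripper opens to 85 mm and grips with 20 to 120 N. Pads are 22 mm wide; open, the fingers measure 114 mm over their backs; the gripper's body (76 mm by 85 mm) begins 54 mm behind the grasp point. The pads swing forward as they close: fully open they stand 13 mm farther back than shut.
Start: joints at [76.031, 4.979, 10.078, 95.1, 0, 90], TCP at [0.133, 0.534, 0.231] pointing down, gripper open.
Joint ranges: [-179.16, 179.16], [-48.56, 103.87], [-65.8, 70.77], [-126.05, 130.52], [-82.76, 87.17], [-180, 180]. Speed limits (degrees/s): [127.2, 127.2, 147.25, 180, 180, 180].

### API

Orientations are given as [roll, pitch, yaw] about the fixed x, y, z axes, in that order (R = Rz(yaw) Ry(pitch) Rx(roll)).
In Python, from workcell import bot gives the robot as it stands.
- The arm moves only by the shell command python3 -m pendant 'ROWS' [FORCE]. ROWS is JSON, a list that holds one entry, the list of rows, each a list of 7 numbers: the shift along the tool's x, y, z in cm, then the turn, a rotation vector about the tool's x, y, z in rad, then the opening in per cent of the stroke, from 0 (shut) to 100 (fully open). In form: [[[dx, dy, dz, ax, ay, az, gripper], ...]]. A call has 1 to 5 rows; each row shifts and turns the pose as measured when the row begins, along the tool's axes as they then stand; what a row does not reach is not made up. A row lasts 1/12 s, in which the tool goes at most 41.7 mm and 7.16 degrees, less where a joint would pass 70% of its speed; a pose out of reach is approached as far as the arm can. A call with a gripper value outside its range is refused whole. The fingers move at their own pace and stop on an object; FORCE is the grip in N (left out, the last holds). Time passes only in rows, so rows that do not move let the fingers close. It gives the time, the measured TCP pose, the force and the opening at its end, in the units of the state.
- bot.get_obs(): the state, without advancing time (a new reading comes with each control period).
- bot.camera(name): name is "scene" or "top"; returns the picture (420x560x3 uint8, red, green, blue); there is no depth.
- bot.get_calibration(name): a dict with "intrinsics" (3x3 intrinsics, pixels), "D" ([k1, k2, p1, p2, k3] as OpenCV has them; the pictures are not rectified), "pose" (4x4, takes a point from camera to world coordinates). Camera axes: x right, y down, z forward; pixel columns grow to the right and rows downward; lengths in m; the calibration is good to about 2 mm. A picture is of the moment at which its call begins. get_calibration takes no time and is no camera call.
- bot.job_done(): hands the job in, once; it reports no verdict.
Trained networks look in the newest picture that a camera, given by its name, has taken for a name from the list of things; names that differ only in an ending like _2 or _b are one class to them, and where a whole thing is asked for, a point or a joint stands for the part that bears it (a point fixed in the world has none). Each returns a list of dicts, best first, with "confidence" (0 to 1); they miss things now and then, are a little off and sometimes report something else, mostly with a low value. They report only what shows in the picture. A call takes as long as a camera call. They do not tell look-alikes from the thing itself.
- bot.masks_of(camera, thing): "pixels" (420x560 bool, what is visible of it) and "extent" ([left, top, right, bottom] in pixels, round what is visible of it).
- bot.mark_of(camera, thing): "uv" ([column, row] in pixels: a listed point, or the origin of a listed thing).
The state is a dict: "time": time; "q": joint angles; "qd": joint speeds; "joint_efforts": joint torques, N m; "ee_pos": TCP position; "tcp_rot": TCP orientation; "wrist_force": force on the tool from outside, world axes, zero at the start; "torque": the same for the moment, N m; "opening": finger opening in m.
Only numpy, scipy, OpenCV 4.12 (cv2) and the standard library are available. Lean on these libraries where they do the work, as an engineer would, in place of code of your own. Each camera call takes 0.05 s, during which the arm holds its last target. There are 200 camera calls.

## Working session

There is one attempt and no reset: what is moved stays moved. The work goes in short steps, Python scripts to look and compute and a shell command to move; the robot and the scene stay as the last step left them, time stands still between calls to the robot, and variables do not carry over. Pictures are saved under pics/ and viewed, about 8 in all and at most 12, crops included, and the job is handed in when it is done.

```bash
mkdir -p pics; ls
cat > h.py <<'E'
from workcell import bot
import numpy as np, cv2
from scipy.spatial.transform import Rotation as R
def snap(c,name,crop=None):
    im=bot.camera(c); 
    o=im[:,:,::-1]
    if crop: l,t,r,b=crop; o=o[t:b,l:r]; s=min(800/(r-l),600/(b-t)); o=cv2.resize(o,None,fx=s,fy=s,interpolation=cv2.INTER_CUBIC)
    cv2.imwrite('pics/'+name+'.png',o); return im
def ray(c,uv):
    k=bot.get_calibration(c);K=np.array(k['intrinsics']);D=np.array(k['D']);P=np.array(k['pose'])
    n=cv2.undistortPoints(np.array([[uv]],float),K,D)[0,0]
    return P[:3,3],P[:3,:3]@np.array([n[0],n[1],1])
def atz(c,uv,z):
    o,d=ray(c,uv); return o+d*(z-o[2])/d[2]
def proj(c,p):
    k=bot.get_calibration(c);P=np.linalg.inv(np.array(k['pose']))
    p=np.atleast_2d(p)
    return cv2.projectPoints(p@P[:3,:3].T+P[:3,3],np.zeros(3),np.zeros(3),np.array(k['intrinsics']),np.array(k['D']))[0][:,0]
def tri(a,b):
    A=np.zeros((3,3));y=np.zeros(3)
    for o,d in (a,b):
        d=d/np.linalg.norm(d);M=np.eye(3)-np.outer(d,d);A+=M;y+=M@o
    return np.linalg.solve(A,y)
def st():
    s=bot.get_obs();print({k:np.round(s[k],3).tolist() for k in('time','q','ee_pos','tcp_rot','wrist_force','opening')})
E
python3 - <<'E'
from h import *
np.set_printoptions(precision=3,suppress=True)
zs=dict(cover_center=.056,cover_hole=.08,cover_handle=.056,pin_tip=.084,latch_grip=.1005,grinder=0,seat=.065,jar_center=.0225,phone_center=.0045,weight_center=.009)
for c in('scene','top'):
    snap(c,c+'0'); print(c,np.array(bot.get_calibration(c)['pose'])[:3,3])
    for n,z in zs.items():
        for m in bot.mark_of(c,n)[:5]: print(c,n,round(m['confidence'],2),np.round(m['uv'],1),atz(c,m['uv'],z))
st()
E
```

```text
pics
scene [ 1.196 -0.317  0.739]
scene cover_center 0.95 [382.4 159.4] [0.593 0.306 0.056]
scene cover_center 0.93 [319.4 135.3] [0.442 0.235 0.056]
scene cover_center 0.79 [347.5 182.4] [0.614 0.19  0.056]
scene cover_hole 0.8 [386.2 148.5] [0.589 0.316 0.08 ]
scene cover_hole 0.58 [324.2 113.4] [0.4   0.277 0.08 ]
scene cover_handle 0.93 [335.9 186.6] [0.612 0.161 0.056]
scene cover_handle 0.88 [392.6 151.5] [0.583 0.345 0.056]
scene cover_handle 0.82 [323.7 124.2] [0.41  0.27  0.056]
scene cover_handle 0.69 [243. 197.] [ 0.537 -0.022  0.056]
scene pin_tip 0.72 [177.2 262.5] [ 0.651 -0.212  0.084]
scene latch_grip 0.83 [143.6 216.3] [ 0.527 -0.227  0.101]
scene grinder 0.85 [177.8 275.9] [ 0.612 -0.21   0.   ]
scene jar_center 0.77 [280.5 227.5] [0.625 0.016 0.023]
scene jar_center 0.35 [177.9 272.2] [ 0.622 -0.21   0.022]
scene phone_center 0.59 [347.9 172.7] [0.543 0.25  0.004]
scene weight_center 0.83 [365.5 270.4] [0.797 0.103 0.009]
top [0.566 0.01  1.169]
top cover_center 0.93 [142.2 233.5] [0.568 0.32  0.056]
top cover_center 0.87 [194.1 210.7] [0.616 0.199 0.056]
top cover
[... 366 characters left out ...]
26  0.056]
top cover_handle 0.44 [277.1 208.6] [0.615 0.011 0.056]
top pin_tip 0.94 [378.  193.5] [ 0.641 -0.213  0.084]
top latch_grip 0.66 [389.3 245.3] [ 0.526 -0.23   0.101]
top grinder 0.83 [370.6 209.8] [ 0.608 -0.211  0.   ]
top seat 0.86 [375.9 209.1] [ 0.607 -0.21   0.065]
top jar_center 0.81 [275.6 208.3] [0.617 0.015 0.022]
top phone_center 0.7 [280.6 265.6] [0.483 0.007 0.004]
top weight_center 0.93 [232.  135.6] [0.794 0.113 0.009]
top weight_center 0.27 [377.7 209.6] [ 0.608 -0.226  0.009]
{'time': 1.1, 'q': [76.032, 4.978, 10.08, 95.098, -0.001, 90.0], 'ee_pos': [0.133, 0.534, 0.231], 'tcp_rot': [179.996, 0.001, 166.032], 'wrist_force': [0.161, 0.055, 0.108], 'opening': 0.085}
```

View pics/scene0.png

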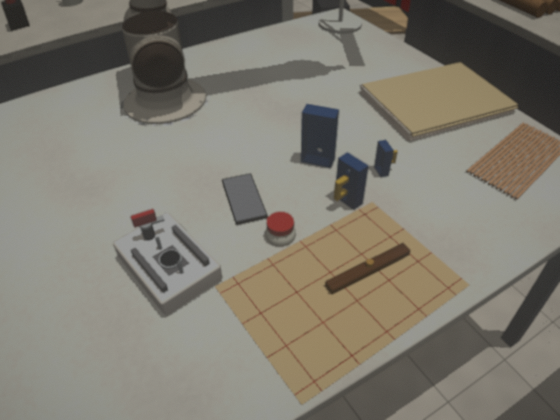

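View pics/top0.png

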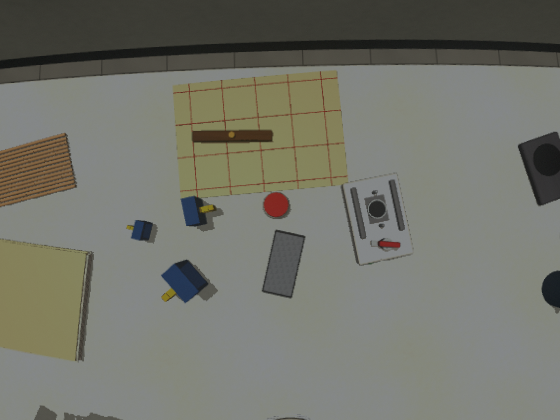

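Scene view: the middle cover is at about (348,182), with its handle to the left. The grinder is at (170,258) and the red latch at (144,217). Top view: the middle cover is at (194,210) with its handle to the right (−y). The larger cover is at (185,284), the smaller at (142,230), the grinder at (377,215), the jar at (277,205) and the phone at (283,264).

Next I'll triangulate the cover and grinder.

Run:
```python
from h import *
np.set_printoptions(precision=3,suppress=True)
s={};t={}
T=lambda a,b:tri(ray('scene',a),ray('top',b))
for c,d in(('scene',s),('top',t)):
    im=bot.camera(c)
    for n in('cover_center','cover_handle','pin_tip','latch_grip','seat','grinder'):
        d[n]=[np.array(m['uv']) for m in bot.mark_of(c,n)]
        if n in('pin_tip',):print(c,n,d[n])
def near(l,u): 
    return min(l,key=lambda v:np.linalg.norm(v-u))
print('cc',C:=T(near(s['cover_center'],(347,182)),near(t['cover_center'],(194,210))))
print('ch',H:=T(near(s['cover_handle'],(336,186)),near(t['cover_handle'],(208,210))))
v=H-C;print('dist',np.linalg.norm(v),'handle az',np.degrees(np.arctan2(v[1],v[0])))
for n in('latch_grip','seat','grinder'):
  if s[n] and t[n]:print(n,T(s[n][0],t[n][0]))
for b in t['pin_tip']:print('pin top',atz('top',b,.084))
for b in s['pin_tip']:print('pin scene',atz('scene',b,.084))
# edges of top: top-face blue pixels & grinder mask orientation
for m in bot.masks_of('top','grinder')[:1]:
    cn=np.argwhere(m['pixels'])[:,::-1].astype(np.float32)
    print('grinder rect',cv2.minAreaRect(cn)); 
for m in bot.masks_of('top','cover_center'):
    cn=np.argwhere(m['pixels'])[:,::-1].astype(np.float32); print('cov',m['confidence'],m['extent'],cv2.minAreaRect(cn))
im=snap('top','c1',(160,180,240,240)); snap('top','g1',(330,165,430,275))
a=cv2.imread('pics/c1.png');b=cv2.imread('pics/g1.png');b=cv2.resize(b,None,fx=400/b.shape[1],fy=400/b.shape[1]);a=cv2.resize(a,(400,300))
o=np.zeros((440,800,3),np.uint8);o[:300,:400]=a;o[:,400:]=b[:440];cv2.imwrite('pics/cg1.png',o)
```

```text
scene pin_tip []
top pin_tip [array([377.4, 192.8])]
cc [0.614 0.202 0.055]
ch [0.619 0.165 0.053]
dist 0.037568946530242966 handle az -81.80432391447324
latch_grip [ 0.531 -0.226  0.105]
seat [ 0.608 -0.217  0.059]
grinder [ 0.601 -0.214 -0.01 ]
pin top [ 0.642 -0.211  0.084]
grinder rect ((376.5705871582031, 218.317626953125), (84.81979370117188, 58.896610260009766), 77.47119140625)
cov 0.82 [181.2, 198.5, 215.6, 225.0] ((198.5, 210.5), (27.0, 31.0), 90.0)
cov 0.6 [162.2, 263.4, 205.7, 300.3] ((179.51177978515625, 283.8470764160156), (37.31203842163086, 43.49455642700195), 49.39870071411133)
cov 0.57 [128.9, 219.0, 150.9, 241.6] ((138.74325561523438, 230.04054260253906), (24.49544906616211, 19.89227867126465), 9.462322235107422)
```

View pics/cg1.png

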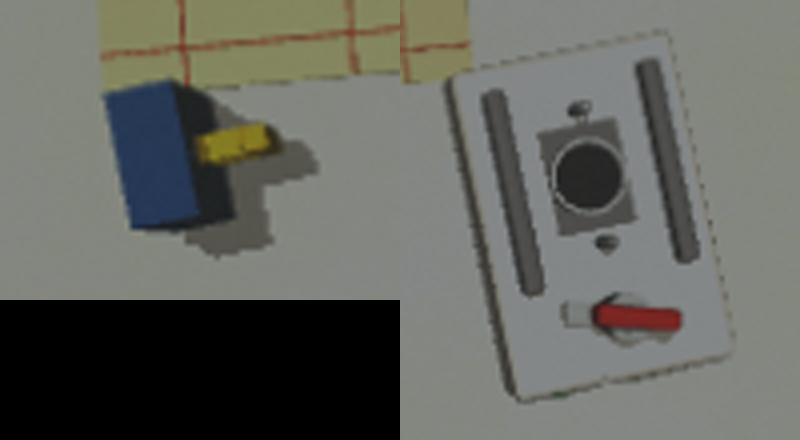

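The left crop shows the cover's top end as a parallelogram tilted about 12°, with the handle to the right. The right crop shows the grinder at a similar tilt, pins at about (580,108) and (606,242), and the latch tongue pointing left.

Next I'll fit both from their corners.

Run:
```python
from h import *
np.set_printoptions(precision=4,suppress=True)
c=np.array([(106,93),(170,80),(200,217),(132,230)],float)/5+(160,180)
P=np.array([atz('top',u,.112) for u in c]);print(P,P.mean(0))
for a,b in((0,1),(1,2),(2,3),(3,0)):
    d=P[b]-P[a];print(np.linalg.norm(d),np.degrees(np.arctan2(d[1],d[0])))
g=(np.array([(448,76),(666,30),(734,352),(520,400)],float)-(400,0))/4+(330,165)
P=np.array([atz('top',u,.05) for u in g]);print(P,P.mean(0))
ang=[]
for a,b in((0,1),(1,2),(2,3),(3,0)):
    d=P[b]-P[a];print(np.linalg.norm(d),np.degrees(np.arctan2(d[1],d[0])))
for u in((580,104),(606,240)): print('pin', atz('top',(np.array(u,float)-(400,0))/4+(330,165),.084))
print('latch',atz('top',((638-400)/4+330,317/4+165),.1135), [atz('top',((x-400)/4+330,y/4+165),.1135) for x,y in((598,315),(680,319))],'tongue end',atz('top',((565-400)/4+330,314/4+165),.0875))
```

```text
[[0.6406 0.2169 0.112 ]
 [0.6453 0.1889 0.112 ]
 [0.5861 0.1773 0.112 ]
 [0.5813 0.2069 0.112 ]] [0.6133 0.1975 0.112 ]
0.028377483528257617 -80.45456658855981
0.06041301857489367 -168.94327174924595
0.02999766439736309 99.07069338152954
0.06014345805763379 9.520838373696359
[[ 0.6669 -0.138   0.05  ]
 [ 0.6899 -0.2647  0.05  ]
 [ 0.5047 -0.2971  0.05  ]
 [ 0.482  -0.1727  0.05  ]] [ 0.5859 -0.2181  0.05  ]
0.12879080535319123 -79.72019746720082
0.188007107859159 -170.09778137997944
0.12639295012687984 100.34666522249539
0.18815409210569314 10.632728100195674
pin [ 0.6463 -0.2063  0.084 ]
pin [ 0.5708 -0.2179  0.084 ]
latch [ 0.5289 -0.2276  0.1135] [array([ 0.5307, -0.2059,  0.1135]), array([ 0.527 , -0.2505,  0.1135])] tongue end [ 0.531  -0.193   0.0875]
```

```bash
cat >> h.py <<'E'
def to(p,Rt):
    """remaining shift (cm) and turn (rad) in the current tool axes"""
    s=bot.get_obs();R0=R.from_euler('xyz',s['tcp_rot'],degrees=True)
    d=R0.inv().apply(np.array(p)-s['ee_pos'])*100; w=(R0.inv()*Rt).as_rotvec()
    print('d cm',np.round(d,2),'turn',np.round(w,3),'rows>=',np.ceil(max(np.linalg.norm(d)/4.17,np.linalg.norm(w)/.125)))
C=np.array([.6133,.1975,.056]);yc=100
def rot(yaw,tilt): # tool down at yaw, then tilt about tool y
    return R.from_euler('xyz',[180,0,yaw],degrees=True)*R.from_euler('y',tilt,degrees=True)
n=np.array([np.cos(np.radians(yc)),np.sin(np.radians(yc)),0]);Z=np.array([0,0,1.])
RG=rot(yc,55);zt=RG.apply([0,0,1])
G=C+.02*Z-.008*n+.023*zt
E
python3 - <<'E'
from h import *
print(zt,n,G,G-.12*zt)
to([.45,.05,.30],rot(yc,0)); to(G-.12*zt,RG)
E
```

```text
[-0.14224426  0.80670728 -0.57357644] [-0.17364818  0.98480775  0.        ] [0.61141757 0.20817581 0.06280774] [0.62848688 0.11137093 0.13163691]
d cm [-42.46 -39.28  -6.87] turn [-0.     0.     1.152] rows>= 14.0
d cm [-58.3  -29.02   9.96] turn [-0.551  0.848  1.059] rows>= 16.0
```

```bash
python3 -m pendant '[[[-2.5,-2.3,-1,0,0,0,100],[-2.5,-2.3,-1,0,0,0,100],[-2.5,-2.3,-1,0,0,0,100],[-2.5,-2.3,-1,0,0,0,100],[-2.5,-2.3,-1,0,0,0,100]]]' 
python3 -m pendant '[[[-2.8,-2.6,-0.4,0,0,0,100],[-2.8,-2.6,-0.4,0,0,0,100],[-2.8,-2.6,-0.4,0,0,0,100],[-2.8,-2.6,0,0,0,0,100],[-2.8,-2.6,0,0,0,0,100]]]' 
python3 -m pendant '[[[-2.8,-2.6,0,0,0,0,100],[-2.8,-2.6,0,0,0,0,100],[-2.8,-2.6,0,0,0,0,100],[-2.8,-2.6,0,0,0,0,100],[-2.8,-2.6,0,0,0,0,100]]]' 
python3 -m pendant '[[[0,0,0,0,0,0.115,100],[0,0,0,0,0,0.115,100],[0,0,0,0,0,0.115,100],[0,0,0,0,0,0.115,100],[0,0,0,0,0,0.115,100]]]' 
python3 -m pendant '[[[0,0,0,0,0,0.115,100],[0,0,0,0,0,0.115,100],[0,0,0,0,0,0.115,100],[0,0,0,0,0,0.115,100],[0,0,0,0,0,0.115,100]]]'
python3 - <<'E'
from h import *
st();to([.6285,.05,.25],rot(yc,0)); to(G-.12*zt,RG)
E
```

```text
time: 2.42
ee_pos: [0.2259, 0.3904, 0.2783]
tcp_rot: [-179.6, -0.1, 166.5]
wrist_force: [0.7, -0.5, 0.3]
opening: 0.0855
time: 2.83
ee_pos: [0.3345, 0.2244, 0.2945]
tcp_rot: [-179.9, 0.1, 166.7]
wrist_force: [0.4, 0.8, -0.6]
opening: 0.0854
time: 3.25
ee_pos: [0.4439, 0.0562, 0.2969]
tcp_rot: [179.9, 0.4, 166.7]
wrist_force: [0.6, 1.3, 0.2]
opening: 0.0855
time: 3.67
ee_pos: [0.4478, 0.0472, 0.2957]
tcp_rot: [179.8, 0.3, 132.2]
wrist_force: [-0.4, -0.2, -0.6]
opening: 0.0854
time: 4.08
ee_pos: [0.4478, 0.0467, 0.296]
tcp_rot: [179.6, 0.1, 97.5]
wrist_force: [0.1, -0.2, 0.6]
opening: 0.0857
{'time': 4.083, 'q': [6.024, -6.962, 5.62, 102.226, -0.11, 88.562], 'ee_pos': [0.448, 0.047, 0.296], 'tcp_rot': [179.646, 0.119, 97.461], 'wrist_force': [0.128, -0.25, 0.612], 'opening': 0.086}
d cm [-2.01 17.93  4.71] turn [ 0.006  0.002 -0.044] rows>= 5.0
d cm [ 4.1  18.65 16.54] turn [ 0.027  0.962 -0.038] rows>= 8.0
```

```bash
python3 -m pendant '[[[-0.4,3.7,0,0,0,-0.04,100],[-0.4,3.7,0,0,0,0,100],[-0.4,3.7,0,0,0,0,100],[-0.4,3.7,0,0,0,0,100],[-0.4,3.7,0,0,0,0,100]]]' 
python3 -m pendant '[[[0,0,0,0,0.12,0,100],[0,0,0,0,0.12,0,100],[0,0,0,0,0.12,0,100],[0,0,0,0,0.12,0,100],[0,0,0,0,0.12,0,100]]]' 
python3 -m pendant '[[[0,0,0,0,0.12,0,100],[0,0,0,0,0.12,0,100],[0,0,0,0,0.12,0,100],[0,0,0,0,0,0,100]]]'
python3 - <<'E'
from h import *
st();to(G-.12*zt,RG)
E
```

```text
time: 4.5
ee_pos: [0.6342, 0.0554, 0.3025]
tcp_rot: [179.2, 0.2, 99.2]
wrist_force: [0.4, -1.1, 1.2]
opening: 0.0855
time: 4.92
ee_pos: [0.6436, 0.0606, 0.2976]
tcp_rot: [178.9, -35.4, 100.2]
wrist_force: [-0.1, 1.1, 0.6]
opening: 0.0853
time: 5.25
ee_pos: [0.6463, 0.0562, 0.2946]
tcp_rot: [178.4, -57.3, 100.4]
wrist_force: [1.0, -0.1, -3.1]
opening: 0.0854
{'time': 5.25, 'q': [-14.873, 39.787, 45.593, 127.542, 50.597, 50.312], 'ee_pos': [0.646, 0.056, 0.295], 'tcp_rot': [178.421, -57.312, 100.373], 'wrist_force': [1.044, -0.064, -3.055], 'opening': 0.085}
d cm [-10.61  -1.14  13.61] turn [ 0.022 -0.04   0.003] rows>= 5.0
```

```bash
python3 -m pendant '[[[-2.2,-0.2,2.7,0.005,-0.01,0,100],[-2.2,-0.2,2.7,0.005,-0.01,0,100],[-2.2,-0.2,2.7,0.005,-0.01,0,100],[-2.2,-0.2,2.7,0.005,-0.01,0,100],[-1.8,-0.2,2.7,0,0,0,100]]]'; python3 -m pendant '[[[0,0,0,0,0,0,100]]]'
python3 - <<'E'
from h import *
st();to(G-.12*zt,RG);to(G,RG); snap('scene','s2',(230,80,470,260))
E
```

```text
time: 5.67
ee_pos: [0.6336, 0.1037, 0.1298]
tcp_rot: [178.7, -53.6, 100.7]
wrist_force: [0.4, -0.0, 0.2]
opening: 0.0855
time: 5.75
ee_pos: [0.6312, 0.1058, 0.1246]
tcp_rot: [179.4, -53.5, 100.4]
wrist_force: [-1.1, 0.7, -1.0]
opening: 0.0855
{'time': 5.75, 'q': [-10.161, 32.752, 19.058, 100.818, 49.122, 58.446], 'ee_pos': [0.631, 0.106, 0.125], 'tcp_rot': [179.377, -53.452, 100.367], 'wrist_force': [-1.146, 0.702, -1.001], 'opening': 0.086}
d cm [ 0.92 -0.17  0.06] turn [0.006 0.027 0.004] rows>= 1.0
d cm [ 1.25 -0.23 12.05] turn [0.006 0.027 0.004] rows>= 3.0
```

View pics/s2.png

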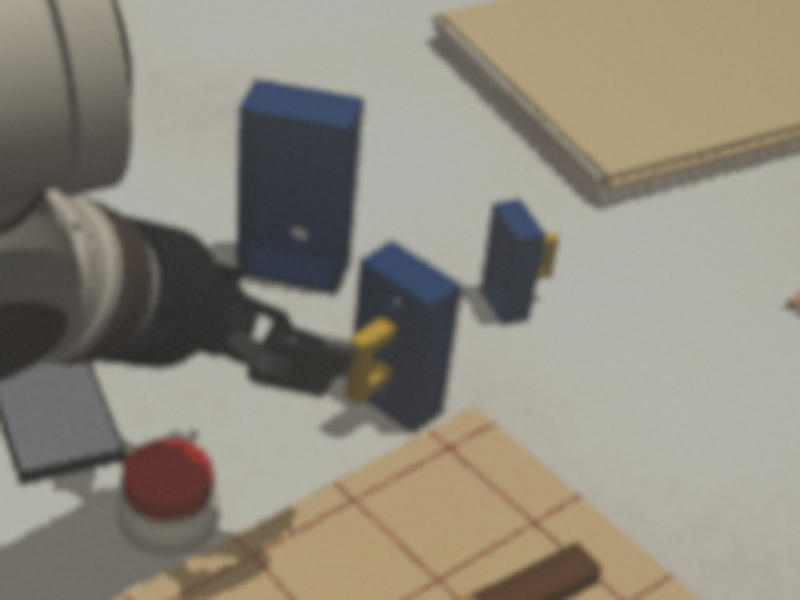

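The gripper approaches tilted, with the fingers just short of the handle at about (370,355) in the crop. The jar and phone are clear. I'll advance and watch the force.

```bash
python3 -m pendant '[[[1.0,-0.2,0.5,0,0.027,0,100],[0.2,0,2.0,0,0,0,100],[0,0,2.5,0,0,0,100],[0,0,2.5,0,0,0,100],[0,0,2.0,0,0,0,100]]]'
python3 -m pendant '[[[0,0,1.5,0,0,0,100],[0,0,0.5,0,0,0,100],[0,0,0,0,0,0,100]]]'
python3 - <<'E'
from h import *
st();to(G,RG)
E
```

```text
time: 6.22
ee_pos: [0.6236, 0.1883, 0.1006]
tcp_rot: [177.0, -54.7, 102.0]
wrist_force: [-0.9, -0.1, -0.2]
opening: 0.0858
time: 6.47
ee_pos: [0.6232, 0.208, 0.0967]
tcp_rot: [176.1, -54.7, 102.9]
wrist_force: [-0.5, -0.3, 0.9]
opening: 0.0852
{'time': 6.467, 'q': [-1.955, 26.642, 7.709, 84.912, 53.531, 70.194], 'ee_pos': [0.623, 0.208, 0.097], 'tcp_rot': [176.092, -54.658, 102.862], 'wrist_force': [-0.476, -0.307, 0.875], 'opening': 0.085}
d cm [-2.61 -1.29  2.1 ] turn [0.027 0.005 0.029] rows>= 1.0
```

```bash
python3 -m pendant '[[[0,-1.3,0,0.027,0,0.03,100],[-1.0,0,0,0,0,0,100],[-1.0,0,0.5,0,0,0,100],[0,0,0,0,0,0,100]]]'
python3 - <<'E'
from h import *
st();to(G,RG)
E
```

```text
time: 6.8
ee_pos: [0.616, 0.196, 0.0835]
tcp_rot: [179.0, -54.6, 100.7]
wrist_force: [-0.6, 0.5, 0.0]
opening: 0.0853
{'time': 6.8, 'q': [-2.901, 27.964, 7.874, 86.668, 52.785, 68.551], 'ee_pos': [0.616, 0.196, 0.084], 'tcp_rot': [178.963, -54.604, 100.722], 'wrist_force': [-0.589, 0.525, 0.045], 'opening': 0.085}
d cm [-0.95 -0.27  2.24] turn [0.008 0.007 0.007] rows>= 1.0
```

```bash
python3 -m pendant '[[[-0.5,-0.3,0.8,0.008,0,0,100],[-0.5,0,0.8,0,0,0,100],[-0.2,0,0.6,0,0,0,100],[0,0,0,0,0,0,100]]]'
python3 - <<'E'
from h import *
st();to(G,RG);snap('top','t3',(130,160,290,280));
E
```

```text
time: 7.13
ee_pos: [0.6126, 0.2054, 0.0581]
tcp_rot: [179.3, -54.6, 100.6]
wrist_force: [0.2, 1.0, 0.2]
opening: 0.0853
{'time': 7.133, 'q': [-2.071, 28.511, 5.745, 83.413, 52.921, 69.536], 'ee_pos': [0.613, 0.205, 0.058], 'tcp_rot': [179.325, -54.614, 100.648], 'wrist_force': [0.215, 0.982, 0.231], 'opening': 0.085}
d cm [ 0.56 -0.06 -0.03] turn [0.003 0.007 0.007] rows>= 1.0
```

View pics/t3.png

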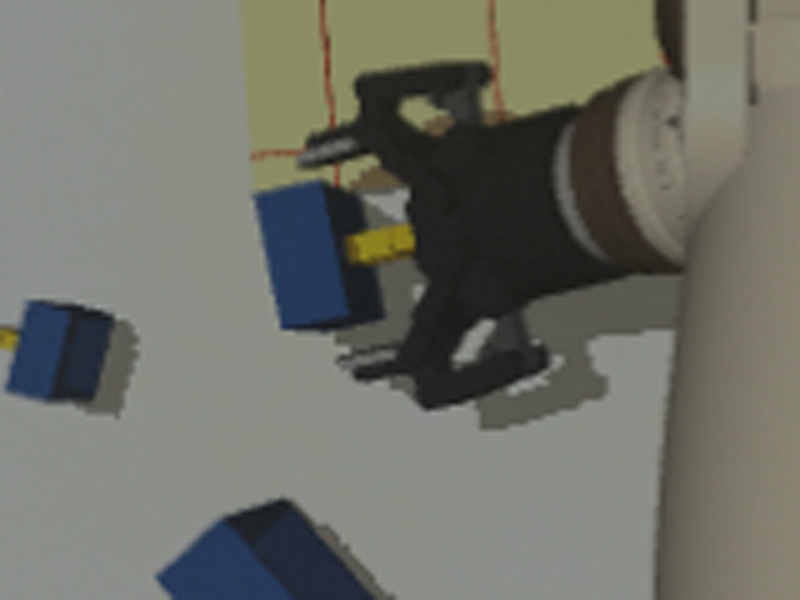

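The fingers straddle the handle and the cover is still standing at (300,255) in the crop, centred between them. I'll close.

```bash
python3 -m pendant '[[[0.2,0,0.2,0,0,0,75],[0,0,0,0,0,0,66],[0,0,0,0,0,0,50],[0,0,0,0,0,0,50],[0,0,0,0,0,0,50]]]' 50
python3 -m pendant '[[[0,0,0,0,0,0,40],[0,0,0,0,0,0,40],[0,0,0,0,0,0,40]]]' 70
python3 - <<'E'
from h import *
st();to(G,RG)
E
```

```text
time: 7.6
ee_pos: [0.6121, 0.2087, 0.0594]
tcp_rot: [179.2, -54.6, 100.8]
wrist_force: [0.7, 0.1, -2.1]
opening: 0.0591
time: 7.85
ee_pos: [0.6121, 0.2085, 0.0594]
tcp_rot: [179.2, -54.5, 100.8]
wrist_force: [-0.1, 0.8, -1.9]
opening: 0.0589
{'time': 7.85, 'q': [-1.776, 28.229, 5.573, 83.137, 52.926, 69.93], 'ee_pos': [0.612, 0.209, 0.059], 'tcp_rot': [179.227, -54.54, 100.793], 'wrist_force': [-0.101, 0.796, -1.925], 'opening': 0.059}
d cm [ 0.26 -0.07 -0.21] turn [0.002 0.008 0.008] rows>= 1.0
```

```bash
python3 -m pendant '[[[0.6,0,-0.4,0,0,0,40],[0.8,0,-0.5,0,0,0,40],[0.8,0,-0.5,0,0,0,40],[0.6,0,-0.4,0,0,0,40],[0,0,0,0,0,0,40]]]'
python3 -m pendant '[[[0,0,0,0,-0.05,0,40],[0,0,0,0,-0.1,0,40],[0,0,0,0,-0.1,0,40],[0,0,0,0,-0.1,0,40],[0,0,0,0,0,0,40]]]'
python3 - <<'E'
from h import *
st()
E
```

```text
time: 8.27
ee_pos: [0.6112, 0.21, 0.0958]
tcp_rot: [179.3, -54.5, 100.7]
wrist_force: [-0.1, -0.0, -2.6]
opening: 0.0584
time: 8.68
ee_pos: [0.6126, 0.2079, 0.0967]
tcp_rot: [179.5, -33.6, 100.2]
wrist_force: [0.4, 0.8, -1.3]
opening: 0.0587
{'time': 8.683, 'q': [4.675, 18.545, 5.698, 80.152, 33.503, 83.782], 'ee_pos': [0.613, 0.208, 0.097], 'tcp_rot': [179.471, -33.617, 100.15], 'wrist_force': [0.414, 0.799, -1.254], 'opening': 0.059}
```

```bash
python3 -m pendant '[[[0,0,0,0,-0.11,0,40],[0,0,0,0,-0.11,0,40],[0,0,0,0,-0.11,0,40],[0,0,0,0,-0.11,0,40],[0,0,0,0,-0.11,0,40]]]'
python3 -m pendant '[[[0,0,0,0,-0.11,0,40],[0,0,0,0,-0.11,0,40],[0,0,0,0,-0.11,0,40],[0,0,0,0,-0.11,0,40],[0,0,0,0,-0.08,0,40]]]'
python3 -m pendant '[[[0,0,0,0,0,0,40]]]'
python3 - <<'E'
from h import *
st(); snap('scene','s4',(270,80,470,230))
E
```

```text
time: 9.1
ee_pos: [0.612, 0.2046, 0.0969]
tcp_rot: [179.7, -1.7, 99.6]
wrist_force: [-0.3, -0.9, -2.3]
opening: 0.0589
time: 9.52
ee_pos: [0.6107, 0.2059, 0.0984]
tcp_rot: [179.8, 28.8, 99.7]
wrist_force: [-0.1, 0.9, -3.3]
opening: 0.0587
time: 9.6
ee_pos: [0.6091, 0.2077, 0.0953]
tcp_rot: [-179.8, 28.9, 100.1]
wrist_force: [-0.1, 1.4, -4.0]
opening: 0.0587
{'time': 9.6, 'q': [30.373, 26.799, 17.46, 91.744, -26.862, 113.029], 'ee_pos': [0.609, 0.208, 0.095], 'tcp_rot': [-179.773, 28.9, 100.057], 'wrist_force': [-0.123, 1.361, -4.025], 'opening': 0.059}
```

View pics/s4.png

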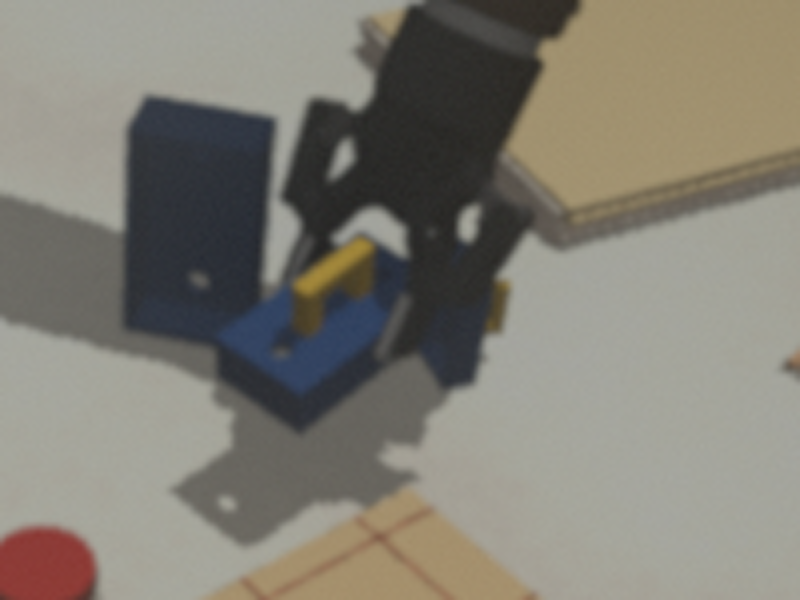

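The cover is held nearly flat with the handle up at (335,285) in the crop. The small cover stands behind it, so I'll shift toward −y before lowering.

```bash
cat >> h.py <<'E'
Rg=R.from_euler('xyz',[179.23,-54.54,100.8],degrees=True)
ct=Rg.inv().apply(C-np.array([.6121,.2085,.0594]))  # cover centre in tool
RL=R.from_euler('x',-90,degrees=True)  # placeholder
u=np.array([n[1],-n[0],0])
RL=R.from_rotvec(-np.pi/2*u)*Rg
def tl(z): return np.array([.613,.16,z])-RL.apply(ct)
E
python3 - <<'E'
from h import *
print(ct,RL.as_euler('xyz',degrees=True));
for z in(.06,.017):print(tl(z));to(tl(z),RL)
E
```

```text
[-0.00916826 -0.00078814 -0.00702295] [-179.7878597    35.45602226  100.56975491]
[0.61312689 0.16347482 0.04895874]
d cm [-1.62 -0.37  6.2 ] turn [-0.005 -0.119 -0.008] rows>= 2.0
[0.61312689 0.16347482 0.00595874]
d cm [ 0.44 -0.36  9.97] turn [-0.005 -0.119 -0.008] rows>= 3.0
```

```bash
python3 -m pendant '[[[-0.8,-0.2,1.2,0,-0.06,0,40],[-0.8,-0.2,1.6,0,-0.06,0,40],[0,0,1.6,0,0,0,40],[0,0,1.2,0,0,0,40],[0,0,0,0,0,0,40]]]'
python3 - <<'E'
from h import *
st()
for z in(.06,.025,.017):to(tl(z),RL)
E
```

```text
time: 10.07
ee_pos: [0.6123, 0.16, 0.0535]
tcp_rot: [-179.2, 34.4, 100.0]
wrist_force: [-1.1, 0.2, -1.9]
opening: 0.0587
{'time': 10.067, 'q': [28.508, 27.223, 11.654, 87.497, -32.139, 112.474], 'ee_pos': [0.612, 0.16, 0.053], 'tcp_rot': [-179.249, 34.421, 100.045], 'wrist_force': [-1.097, 0.236, -1.901], 'opening': 0.059}
d cm [0.52 0.14 0.19] turn [-0.015 -0.018 -0.007] rows>= 1.0
d cm [2.5  0.18 3.07] turn [-0.015 -0.018 -0.007] rows>= 1.0
d cm [2.95 0.19 3.73] turn [-0.015 -0.018 -0.007] rows>= 2.0
```

```bash
python3 -m pendant '[[[0.7,0.1,0.9,-0.015,-0.018,0,40],[0.7,0,0.9,0,0,0,40],[0.6,0,0.8,0,0,0,40],[0,0,0,0,0,0,40]]]'
python3 - <<'E'
from h import *
st()
for z in(.025,.017):to(tl(z),RL)
E
```

```text
time: 10.4
ee_pos: [0.6134, 0.1593, 0.0206]
tcp_rot: [179.9, 34.7, 99.7]
wrist_force: [0.3, -0.3, -2.6]
opening: 0.059
{'time': 10.4, 'q': [28.593, 27.896, 8.8, 83.502, -32.628, 112.587], 'ee_pos': [0.613, 0.159, 0.021], 'tcp_rot': [179.949, 34.723, 99.691], 'wrist_force': [0.33, -0.283, -2.616], 'opening': 0.059}
d cm [0.72 0.05 0.31] turn [-0.004 -0.013 -0.013] rows>= 1.0
d cm [1.17 0.05 0.97] turn [-0.004 -0.013 -0.013] rows>= 1.0
```

Lowering now at 3–4 mm per row, watching the force.

```bash
python3 -m pendant '[[[0.15,0,0.25,0,-0.013,0,40],[0.15,0,0.25,0,0,0,40],[0,0,0,0,0,0,40]]]'
python3 -m pendant '[[[0.15,0,0.2,0,0,0,40],[0,0,0,0,0,0,40]]]'
python3 -m pendant '[[[0.15,0,0.2,0,0,0,40],[0,0,0,0,0,0,40]]]'
python3 - <<'E'
from h import *
st();to(tl(.015),RL);snap('scene','s5',(270,80,470,230))
E
```

```text
time: 10.65
ee_pos: [0.6138, 0.1589, 0.0152]
tcp_rot: [179.9, 35.4, 99.6]
wrist_force: [-0.0, -1.0, -2.0]
opening: 0.0589
time: 10.82
ee_pos: [0.6141, 0.1595, 0.013]
tcp_rot: [179.9, 35.3, 99.6]
wrist_force: [0.4, -0.1, -3.2]
opening: 0.0588
time: 10.98
ee_pos: [0.6143, 0.1599, 0.0107]
tcp_rot: [179.9, 35.3, 99.6]
wrist_force: [0.1, -0.4, -3.5]
opening: 0.0589
{'time': 10.983, 'q': [28.802, 28.69, 8.563, 82.829, -33.143, 113.013], 'ee_pos': [0.614, 0.16, 0.011], 'tcp_rot': [179.864, 35.315, 99.616], 'wrist_force': [0.128, -0.397, -3.504], 'opening': 0.059}
d cm [ 0.69 -0.06  0.34] turn [-0.004 -0.002 -0.014] rows>= 1.0
```

View pics/s5.png

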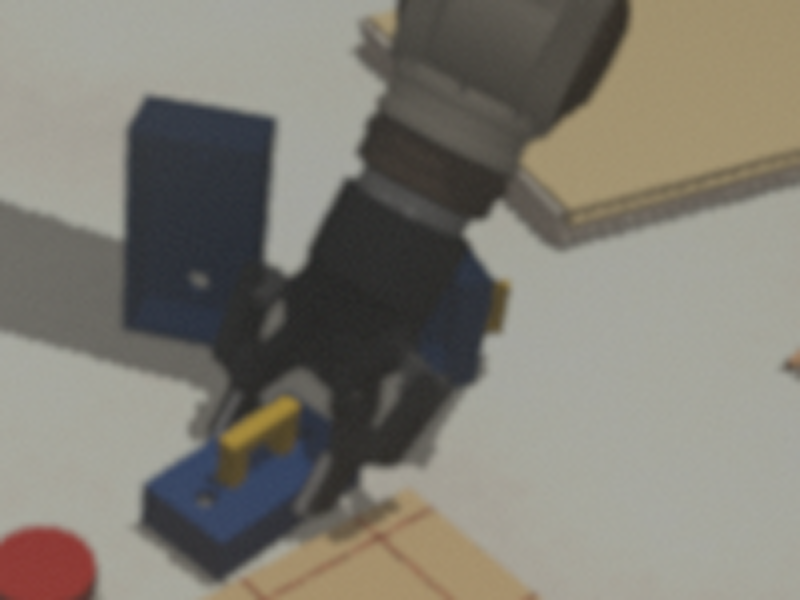

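The cover hovers a few mm above the desk (shadow gap at (180,555) in the crop), with the handle up and the jar and small cover untouched. I'll lower it the rest of the way.

```bash
python3 -m pendant '[[[0.15,0,0.2,0,0,0,40],[0,0,0,0,0,0,40]]]'
python3 -m pendant '[[[0.15,0,0.2,0,0,0,40],[0,0,0,0,0,0,40]]]'
python3 -m pendant '[[[0.1,0,0.15,0,0,0,40],[0,0,0,0,0,0,40]]]'
```

```text
time: 11.2
ee_pos: [0.6146, 0.1602, 0.0087]
tcp_rot: [179.8, 35.3, 99.6]
wrist_force: [-0.7, 0.8, -2.5]
opening: 0.0587
time: 11.37
ee_pos: [0.615, 0.1605, 0.007]
tcp_rot: [179.7, 35.3, 99.5]
wrist_force: [0.8, -0.7, -2.4]
opening: 0.0586
time: 11.53
ee_pos: [0.6152, 0.1607, 0.0071]
tcp_rot: [179.6, 35.3, 99.5]
wrist_force: [-0.7, 0.3, -2.4]
opening: 0.0591
```

```bash
python3 -m pendant '[[[0.12,0,0.18,0,0,0,40],[0,0,0,0,0,0,40]]]'
python3 -m pendant '[[[0.12,0,0.18,0,0,0,40],[0,0,0,0,0,0,40]]]'
python3 -m pendant '[[[0.12,0,0.18,0,0,0,40],[0,0,0,0,0,0,40]]]'
```

```text
time: 11.7
ee_pos: [0.6155, 0.1609, 0.007]
tcp_rot: [179.5, 35.4, 99.5]
wrist_force: [1.2, 0.3, -2.9]
opening: 0.0586
time: 11.87
ee_pos: [0.6158, 0.1611, 0.0069]
tcp_rot: [179.3, 35.4, 99.5]
wrist_force: [-0.3, 0.5, -3.5]
opening: 0.059
time: 12.03
ee_pos: [0.6161, 0.1612, 0.0068]
tcp_rot: [179.2, 35.5, 99.4]
wrist_force: [0.5, 0.0, -2.2]
opening: 0.0588
```

```bash
python3 -m pendant '[[[0.2,0,0.3,0.01,0,0,40],[0,0,0,0,0,0,40]]]'
python3 -m pendant '[[[0.25,0,0.35,0,0,0,40],[0,0,0,0,0,0,40]]]'
python3 - <<'E'
from h import *
st();to(tl(.015),RL)
E
```

```text
time: 12.2
ee_pos: [0.6167, 0.1616, 0.0075]
tcp_rot: [179.6, 35.5, 99.4]
wrist_force: [-0.1, 0.4, -3.4]
opening: 0.0589
time: 12.37
ee_pos: [0.6173, 0.1619, 0.0073]
tcp_rot: [179.4, 35.6, 99.4]
wrist_force: [-0.4, 0.4, -3.4]
opening: 0.0584
{'time': 12.367, 'q': [28.977, 29.195, 8.77, 82.466, -33.531, 113.323], 'ee_pos': [0.617, 0.162, 0.007], 'tcp_rot': [179.413, 35.647, 99.363], 'wrist_force': [-0.425, 0.354, -3.408], 'opening': 0.058}
d cm [ 0.37 -0.39  0.14] turn [ 0.002  0.003 -0.017] rows>= 1.0
```

Commanded descent gives no z motion and no wrist force, so something upstream may be blocking it. I'll look from the top before doing anything else.

Run:
```python
from h import *
s=bot.get_obs();print(np.round(s['joint_efforts'],2),np.round(s['torque'],2))
snap('top','t6',(100,160,300,310));im=bot.camera('scene')
a=cv2.imread('pics/t6.png');b=cv2.resize(im[60:240,230:430,::-1],(400,360));a=cv2.resize(a,(400,300));o=np.zeros((360,800,3),np.uint8);o[:300,:400]=a;o[:,400:]=b;cv2.imwrite('pics/m6.png',o)
```

```text
[ 2.300e-01 -7.688e+01  4.461e+01  3.160e+00 -2.420e+00  4.000e-02] [0.9  0.21 0.03]
```

View pics/m6.png

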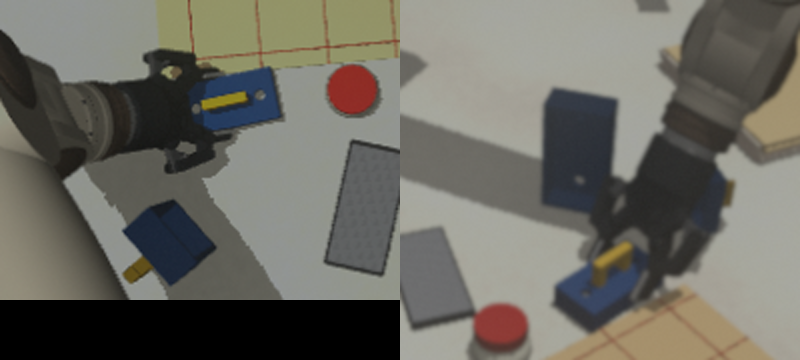

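Nothing is blocking the arm: the large cover, jar and phone are clear, and the cover is at or very near the desk. The zero row probably resets the target and relaxes any push, so I'll read the force right after a press row.

```bash
python3 -m pendant '[[[0.2,-0.1,0.4,0,0,0,40]]]'
python3 -m pendant '[[[0.2,-0.1,0.4,0,0,0,40],[0.2,0,0.4,0,0,0,40]]]'
python3 - <<'E'
from h import *
st()
bot.camera('top')
for n,z in(('cover_handle',.056),('cover_hole',.03)):
  for m in bot.mark_of('top',n)[:4]:print(n,m['confidence'],m['uv'],atz('top',m['uv'],z))
bot.camera('scene')
for n,z in(('cover_handle',.056),('cover_hole',.03)):
  for m in bot.mark_of('scene',n)[:4]:print(n,m['confidence'],m['uv'],atz('scene',m['uv'],z))
E
```

```text
time: 12.55
ee_pos: [0.6176, 0.1618, 0.0064]
tcp_rot: [179.2, 35.7, 99.3]
wrist_force: [-23.5, 15.5, 63.8]
opening: 0.0588
time: 12.72
ee_pos: [0.6179, 0.1618, 0.0065]
tcp_rot: [178.8, 35.7, 99.3]
wrist_force: [-20.1, 7.2, 38.1]
opening: 0.0591
{'time': 12.717, 'q': [29.058, 28.764, 8.079, 81.675, -33.825, 113.169], 'ee_pos': [0.618, 0.162, 0.007], 'tcp_rot': [178.79, 35.741, 99.271], 'wrist_force': [-20.122, 7.21, 38.057], 'opening': 0.059}
cover_handle 0.89 [169.6, 296.3] [0.42384252 0.26059228 0.056     ]
cover_handle 0.88 [211.6, 208.8] [0.61927743 0.15892951 0.056     ]
cover_hole 0.75 [193.2, 209.7] [0.61974848 0.20533955 0.03      ]
cover_hole 0.72 [173.6, 289.2] [0.4368578 0.2564516 0.03     ]
cover_handle 0.77 [337.1, 187.5] [0.61580958 0.16183283 0.056     ]
cover_handle 0.7 [323.4, 123.0] [0.40493864 0.27268378 0.056     ]
cover_handle 0.68 [396.9, 155.2] [0.59880654 0.34419134 0.056     ]
cover_handle 0.3 [143.4, 214.1] [ 0.47387193 -0.21888482  0.056     ]
cover_hole 0.84 [384.7, 151.8] [0.55066181 0.35274108 0.03      ]
cover_hole 0.79 [321.3, 112.6] [0.33234113 0.31788533 0.03      ]
cover_hole 0.57 [350.2, 189.5] [0.61413802 0.20082456 0.03      ]
```

The contact is firm, and both cameras put the handle about 56 mm up at (0.618, 0.160), so the cover is down. I'll relax and open the gripper.

```bash
python3 -m pendant '[[[-0.05,0,-0.1,0,0,0,40],[0,0,0,0,0,0,40],[0,0,0,0,0,0,66],[0,0,0,0,0,0,75],[0,0,0,0,0,0,85]]]'
python3 -m pendant '[[[0,0,0,0,0,0,100],[0,0,0,0,0,0,100],[0,0,0,0,0,0,100]]]'
python3 - <<'E'
from h import *
st();bot.camera('scene');bot.camera('top')
ms=[m for m in bot.mark_of('scene','cover_handle')];mt=[m for m in bot.mark_of('top','cover_handle')]
a=min(ms,key=lambda m:np.hypot(*(np.array(m['uv'])-(337,187))));b=min(mt,key=lambda m:np.hypot(*(np.array(m['uv'])-(211,209))))
print(a['uv'],b['uv'],tri(ray('scene',a['uv']),ray('top',b['uv'])))
E
```

```text
time: 13.43
ee_pos: [0.6175, 0.1618, 0.0055]
tcp_rot: [178.9, 35.7, 99.3]
wrist_force: [-0.6, 0.6, -0.1]
opening: 0.0723
time: 13.68
ee_pos: [0.6173, 0.1609, 0.0038]
tcp_rot: [179.1, 35.8, 99.4]
wrist_force: [-0.5, 0.4, -0.5]
opening: 0.0852
{'time': 13.683, 'q': [28.999, 28.965, 8.018, 81.624, -33.788, 113.167], 'ee_pos': [0.617, 0.161, 0.004], 'tcp_rot': [179.051, 35.778, 99.358], 'wrist_force': [-0.543, 0.396, -0.453], 'opening': 0.085}
[336.7, 189.0] [166.6, 298.5] [ 0.38803759  0.3375498  -0.21293444]
```

```bash
python3 -m pendant '[[[-0.2,0,-1.5,0,0,0,100],[-0.3,0,-2.5,0,0,0,100],[-1.5,0,-2.5,0,0,0,100],[-1.5,0,-2.5,0,0,0,100],[-1.5,0,-2.5,0,0,0,100]]]'
python3 -m pendant '[[[0,0,-0.5,0,0.12,0,100],[0,0,0,0,0.12,0,100],[0,0,0,0,0.12,0,100],[0,0,0,0,0.12,0,100],[0,0,0,0,0.12,0,100]]]'
python3 -m pendant '[[[0,0,0,0,0,0,100]]]'
python3 - <<'E'
from h import *
st();snap('top','t7',(130,160,290,280))
np.set_printoptions(precision=4,suppress=True)
T=[]
for c in('scene','top'):
    if c=='scene':bot.camera(c)
    for n,z in(('cover_handle',.056),('cover_hole',.03),('cover_center',.015)):
        for m in bot.mark_of(c,n):
            p=atz(c,m['uv'],z)
            if abs(p[0]-.617)<.06 and abs(p[1]-.16)<.08:print(c,n,m['confidence'],m['uv'],p)
to([.6175,.16,.13],rot(100,0))
E
```

```text
time: 14.3
ee_pos: [0.6079, 0.1859, 0.1233]
tcp_rot: [179.9, 36.0, 99.8]
wrist_force: [0.1, -0.2, -0.6]
opening: 0.0854
time: 14.72
ee_pos: [0.6093, 0.1974, 0.1362]
tcp_rot: [179.1, 0.5, 100.6]
wrist_force: [-0.3, 0.6, -0.1]
opening: 0.0853
time: 14.8
ee_pos: [0.6102, 0.1952, 0.1381]
tcp_rot: [178.9, 0.1, 100.4]
wrist_force: [-0.3, -0.1, 0.3]
opening: 0.0852
{'time': 14.8, 'q': [17.858, 15.589, 11.905, 85.287, -0.271, 97.44], 'ee_pos': [0.61, 0.195, 0.138], 'tcp_rot': [178.944, 0.136, 100.414], 'wrist_force': [-0.302, -0.11, 0.281], 'opening': 0.085}
scene cover_handle 0.59 [335.1, 185.6] [0.6087 0.1617 0.056 ]
scene cover_hole 0.72 [348.1, 190.3] [0.6138 0.1953 0.03  ]
scene cover_center 0.96 [334.7, 201.5] [0.615  0.1596 0.015 ]
top cover_handle 0.74 [210.0, 213.7] [0.6083 0.1628 0.056 ]
top cover_center 0.7 [211.9, 212.4] [0.6128 0.1639 0.015 ]
d cm [-3.92  0.12  0.59] turn [0.014 0.01  0.012] rows>= 1.0
```

View pics/t7.png

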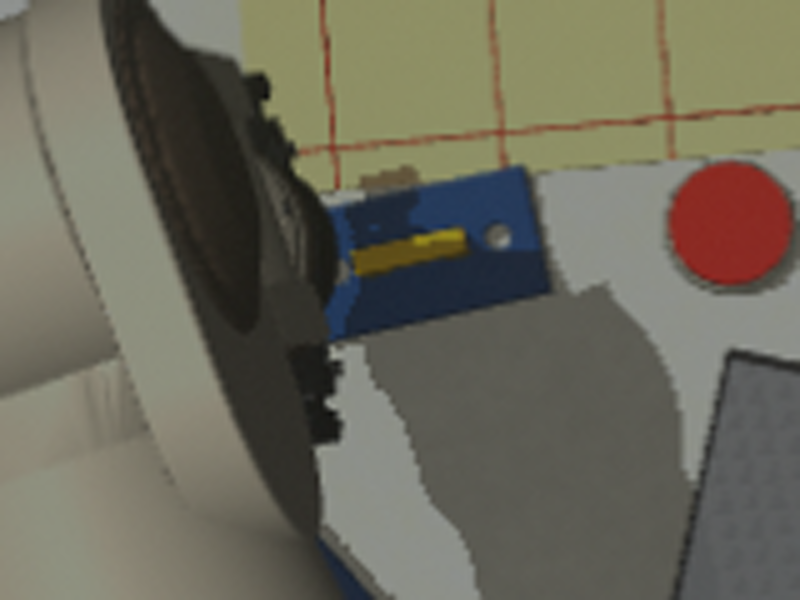

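The cover lies flat with its handle up; the bar runs from (355,263) to (467,240) in the crop, and the visible hole is at (498,236). Next I'll compute its pose from these points.

Run:
```python
from h import *
np.set_printoptions(precision=4,suppress=True)
f=lambda x,y,z:atz('top',(130+x/5,160+y/5),z)
h=f(498,236,.030);c1=f(525,167,.03);c2=f(551,291,.03);e=(c1+c2)/2
print('hole',h,'corners',c1,c2,np.linalg.norm(c1-c2),'end az',np.degrees(np.arctan2(*(c1-c2)[1::-1])))
b1=f(355,263,.062);b2=f(467,240,.062);d=b1-b2
az=np.degrees(np.arctan2(d[1],d[0]));print('bar',b1,b2,(b1+b2)/2,np.linalg.norm(d),az)
v=np.array([np.cos(np.radians(100.5)),np.sin(np.radians(100.5)),0])
print('center from hole',h+.038*v,'from end',e+.056*v)
to(list((h+.038*v)[:2])+[.13],rot(100.5,0))
```

```text
hole [0.6229 0.1206 0.03  ] corners [0.6544 0.1072 0.03  ] [0.5968 0.0968 0.03  ] 0.058569284899868054 end az 10.29451425453189
bar [0.6112 0.1823 0.062 ] [0.62   0.1315 0.062 ] [0.6156 0.1569 0.062 ] 0.05160808488693977 99.80391087918196
center from hole [0.616  0.1579 0.03  ] from end [0.6154 0.1571 0.03  ]
d cm [-4.1  -0.06  0.59] turn [0.014 0.01  0.003] rows>= 1.0
```

```bash
python3 -m pendant '[[[-2.0,0,0,0.014,0.01,0,50],[-2.0,0,0,0,0,0,50],[0,0,0.6,0,0,0,50],[0,0,0,0,0,0,50]]]'
python3 - <<'E'
from h import *
st();to([.6157,.1573,.038],rot(100.2,0))
E
```

```text
time: 15.53
ee_pos: [0.6157, 0.1615, 0.1276]
tcp_rot: [-179.8, 0.1, 101.0]
wrist_force: [-0.4, 0.3, -0.7]
opening: 0.0432
{'time': 15.533, 'q': [14.749, 16.317, 11.648, 85.536, -0.109, 93.701], 'ee_pos': [0.616, 0.162, 0.128], 'tcp_rot': [-179.802, 0.122, 101.049], 'wrist_force': [-0.407, 0.324, -0.653], 'opening': 0.043}
d cm [-0.4  -0.05  8.96] turn [-0.003  0.002  0.015] rows>= 3.0
```

```bash
python3 -m pendant '[[[-0.4,0,1.5,0,0,0.015,45],[0,0,2.0,0,0,0,45],[0,0,2.0,0,0,0,45],[0,0,1.8,0,0,0,45],[0,0,0,0,0,0,45]]]'
python3 - <<'E'
from h import *
st();to([.6157,.1573,.038],rot(100.2,0))
E
```

```text
time: 15.95
ee_pos: [0.6159, 0.1617, 0.0519]
tcp_rot: [-179.9, 0.2, 100.4]
wrist_force: [-0.7, -0.5, -1.4]
opening: 0.0389
{'time': 15.95, 'q': [14.799, 17.182, 4.332, 77.312, -0.198, 94.441], 'ee_pos': [0.616, 0.162, 0.052], 'tcp_rot': [-179.855, 0.21, 100.359], 'wrist_force': [-0.654, -0.483, -1.363], 'opening': 0.039}
d cm [-0.42 -0.09  1.39] turn [-0.003  0.004  0.003] rows>= 1.0
```

```bash
python3 -m pendant '[[[-0.5,0,0.7,0,0,0,45],[-0.2,0,0.6,0,0,0,45],[0,0,0,0,0,0,45]]]'
python3 -m pendant '[[[0,0,0,0,0,0,10],[0,0,0,0,0,0,10],[0,0,0,0,0,0,10],[0,0,0,0,0,0,5],[0,0,0,0,0,0,5]]]' 60
python3 -m pendant '[[[0,0,0,0,0,0,5],[0,0,0,0,0,0,5]]]' 60
python3 - <<'E'
from h import *
st();to([.6157,.1573,.038],rot(100.2,0))
E
```

```text
time: 16.2
ee_pos: [0.6168, 0.1562, 0.0388]
tcp_rot: [-179.8, 0.2, 100.5]
wrist_force: [-0.9, 0.3, -0.1]
opening: 0.0385
time: 16.62
ee_pos: [0.618, 0.1564, 0.0412]
tcp_rot: [-180.0, 0.2, 100.5]
wrist_force: [0.7, 0.1, -2.7]
opening: 0.0107
time: 16.78
ee_pos: [0.6179, 0.1564, 0.0413]
tcp_rot: [-180.0, 0.2, 100.5]
wrist_force: [-0.5, -1.2, -1.7]
opening: 0.0106
{'time': 16.783, 'q': [14.305, 17.371, 3.384, 76.04, -0.232, 93.825], 'ee_pos': [0.618, 0.156, 0.041], 'tcp_rot': [-179.988, 0.234, 100.48], 'wrist_force': [-0.545, -1.172, -1.747], 'opening': 0.011}
d cm [ 0.13 -0.2   0.33] turn [-0.     0.004  0.005] rows>= 1.0
```

The handle is gripped. Now I'll lift, carry the cover over, then turn.

```bash
python3 -m pendant '[[[0,0,-2,0,0,0,5],[0,0,-3.5,0,0,0,5],[0,0,-3.5,0,0,0,5],[0,0,-3.5,0,0,0,5],[0,0,-2.0,0,0,0,5]]]'
python3 -m pendant '[[[-2.5,0,0,0,0,0,5],[-3.8,0,0,0,0,0,5],[-3.8,0,0,0,0,0,5],[-3.8,0,0,0,0,0,5],[-3.8,0,0,0,0,0,5]]]'
python3 -m pendant '[[[-3.8,0,0,0,0,0,5],[-3.8,0,0,0,0,0,5],[-3.8,0,0,0,0,0,5],[-3.8,0,0,0,0,0,5],[-2.5,0,0,0,0,0,5]]]'
python3 -m pendant '[[[0,0,0,0,0,0.1,5],[0,0,0,0,0,0.11,5],[0,0,0,0,0,0.11,5],[0,0,0,0,0,0.11,5],[0,0,0,0,0,0.11,5]]]'
python3 -m pendant '[[[0,0,0,0,0,0.11,5],[0,0,0,0,0,0.11,5],[0,0,0,0,0,0.11,5],[0,0,0,0,0,0.11,5],[0,0,0,0,0,0.11,5]]]'
python3 - <<'E'
from h import *
st();to([.6067,-.2134,.14],rot(10.2,0))
E
```

```text
time: 17.2
ee_pos: [0.6139, 0.1559, 0.1834]
tcp_rot: [-179.1, 0.3, 100.5]
wrist_force: [1.5, 0.4, -1.7]
opening: 0.0107
time: 17.62
ee_pos: [0.6491, -0.0154, 0.1929]
tcp_rot: [-179.9, 0.2, 101.2]
wrist_force: [1.4, 0.6, -3.2]
opening: 0.0105
time: 18.03
ee_pos: [0.6834, -0.2, 0.1936]
tcp_rot: [-179.9, 0.2, 101.1]
wrist_force: [-0.8, 0.4, -2.4]
opening: 0.0108
time: 18.45
ee_pos: [0.6828, -0.2099, 0.1898]
tcp_rot: [-179.8, 0.4, 68.5]
wrist_force: [0.6, -0.8, -2.1]
opening: 0.0108
time: 18.87
ee_pos: [0.6823, -0.2104, 0.1881]
tcp_rot: [-179.9, 0.5, 35.3]
wrist_force: [0.6, -0.3, -2.5]
opening: 0.0111
{'time': 18.867, 'q': [-17.007, 29.191, 35.249, 96.449, -0.332, 127.681], 'ee_pos': [0.682, -0.21, 0.188], 'tcp_rot': [-179.894, 0.502, 35.313], 'wrist_force': [0.555, -0.28, -2.492], 'opening': 0.011}
d cm [-6.3  -4.12  4.87] turn [0.    0.009 0.438] rows>= 4.0
```

```bash
python3 -m pendant '[[[0,0,0,0,0,0.11,5],[0,0,0,0,0,0.11,5],[0,0,0,0,0,0.11,5],[0,0,0,0,0,0.10,5],[0,0,0,0,0,0,5]]]'
python3 - <<'E'
from h import *
st();to([.6067,-.2134,.14],rot(10.2,0))
E
```

```text
time: 19.28
ee_pos: [0.682, -0.2104, 0.1867]
tcp_rot: [179.9, 0.6, 9.1]
wrist_force: [0.3, 0.1, -2.4]
opening: 0.0109
{'time': 19.283, 'q': [-17.011, 29.275, 35.21, 96.464, -0.33, 153.915], 'ee_pos': [0.682, -0.21, 0.187], 'tcp_rot': [179.936, 0.621, 9.075], 'wrist_force': [0.35, 0.111, -2.396], 'opening': 0.011}
d cm [-7.44 -0.9   4.75] turn [ 0.001  0.011 -0.02 ] rows>= 3.0
```

```bash
python3 -m pendant '[[[-2.5,-0.3,0.5,0,0.01,-0.02,5],[-2.5,-0.3,1,0,0,0,5],[-2.3,-0.3,1.2,0,0,0,5],[0,0,1.0,0,0,0,5],[0,0,0,0,0,0,5]]]'
python3 - <<'E'
from h import *
st();to([.6067,-.2134,.135],rot(10.2,0));snap('top','t8',(330,150,430,275));im=bot.camera('scene')
a=cv2.imread('pics/t8.png');a=cv2.resize(a,(400,500));b=cv2.resize(im[190:320,100:240,::-1],(400,371));o=np.zeros((500,800,3),np.uint8);o[:,:400]=a;o[:371,400:]=b;cv2.imwrite('pics/m8.png',o)
E
```

```text
time: 19.7
ee_pos: [0.6064, -0.214, 0.1433]
tcp_rot: [-179.9, 0.3, 11.3]
wrist_force: [-0.1, 0.2, -2.7]
opening: 0.0108
{'time': 19.7, 'q': [-19.41, 17.369, 14.671, 87.605, -0.059, 149.314], 'ee_pos': [0.606, -0.214, 0.143], 'tcp_rot': [-179.896, 0.291, 11.277], 'wrist_force': [-0.071, 0.171, -2.719], 'opening': 0.011}
d cm [ 0.04 -0.05  0.83] turn [-0.002  0.005  0.019] rows>= 1.0
```

View pics/m8.png

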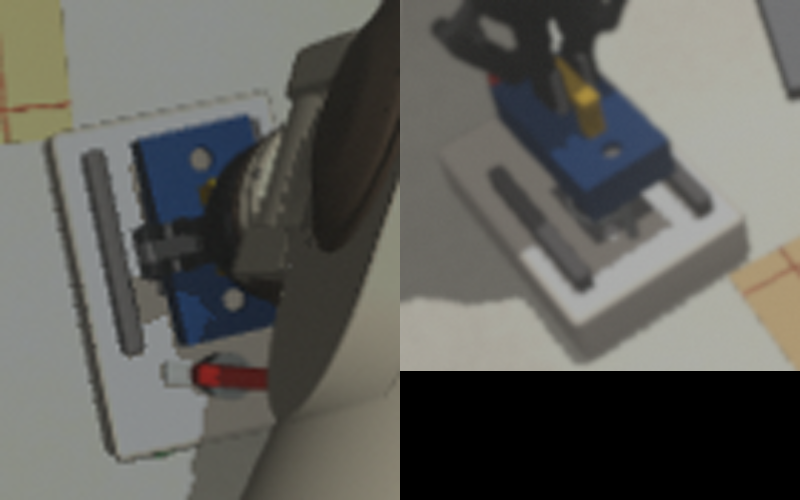

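The cover is held above the grinder. Its holes are at (201,159) and (234,299) in the left crop, and the latch tongue is clear. I'll check the hole positions against the pins.

Run:
```python
from h import *
np.set_printoptions(precision=4,suppress=True)
f=lambda x,y,z:atz('top',(330+x/4,150+y/4),z)
a,b=f(201,159,.132),f(234,299,.132);d=a-b
print(a,b,(a+b)/2,np.linalg.norm(d),np.degrees(np.arctan2(d[1],d[0])))
```

```text
[ 0.6451 -0.208   0.132 ] [ 0.5707 -0.2228  0.132 ] [ 0.6079 -0.2154  0.132 ] 0.07587292448308632 11.219261136883475
```

```bash
python3 -m pendant '[[[0,-0.2,0.5,0,0,0.02,5],[0,-0.1,0.6,0,0,0,5],[0,0,0,0,0,0,5]]]'
python3 - <<'E'
from h import *
st();to([.6066,-.212,.107],rot(10.2,0))
E
```

```text
time: 20.05
ee_pos: [0.61, -0.2111, 0.1358]
tcp_rot: [179.9, -0.0, 10.1]
wrist_force: [0.8, -0.2, -3.6]
opening: 0.0107
{'time': 20.05, 'q': [-19.07, 17.314, 13.78, 86.402, -0.05, 150.808], 'ee_pos': [0.61, -0.211, 0.136], 'tcp_rot': [179.926, -0.031, 10.121], 'wrist_force': [0.793, -0.22, -3.556], 'opening': 0.011}
d cm [-0.35  0.02  2.88] turn [ 0.001 -0.001 -0.001] rows>= 1.0
```

```bash
python3 -m pendant '[[[-0.35,0,1.2,0,0,0,5],[-0.2,0,1.0,0,0,0,5],[-0.1,0,0.4,0,0,0,5],[0,0,0,0,0,0,5]]]'
python3 - <<'E'
from h import *
st();to([.6066,-.212,.107],rot(10.2,0))
E
```

```text
time: 20.38
ee_pos: [0.6056, -0.2119, 0.1088]
tcp_rot: [179.9, -0.1, 10.3]
wrist_force: [0.3, 0.2, -3.2]
opening: 0.0105
{'time': 20.383, 'q': [-19.267, 16.72, 10.072, 83.191, -0.043, 150.482], 'ee_pos': [0.606, -0.212, 0.109], 'tcp_rot': [179.883, -0.119, 10.251], 'wrist_force': [0.326, 0.247, -3.237], 'opening': 0.01}
d cm [0.1  0.03 0.18] turn [ 0.002 -0.002  0.001] rows>= 1.0
```

Aligned to within a millimetre, with the plate about 6 mm above the pin tips. I'll go down in small steps.

```bash
python3 -m pendant '[[[0.05,0,0.4,0,0,0,5],[0,0,0.4,0,0,0,5]]]'
python3 -m pendant '[[[0,0,0.3,0,0,0,5],[0,0,0.3,0,0,0,5]]]'
python3 - <<'E'
from h import *
st();to([.6066,-.212,.091],rot(10.2,0))
E
```

```text
time: 20.55
ee_pos: [0.6067, -0.2119, 0.1013]
tcp_rot: [179.9, -0.2, 10.3]
wrist_force: [0.5, 0.5, -2.6]
opening: 0.0108
time: 20.72
ee_pos: [0.607, -0.2119, 0.095]
tcp_rot: [179.8, -0.2, 10.3]
wrist_force: [-0.2, 0.2, -2.4]
opening: 0.011
{'time': 20.717, 'q': [-19.227, 16.934, 8.807, 81.617, -0.038, 150.505], 'ee_pos': [0.607, -0.212, 0.095], 'tcp_rot': [179.841, -0.204, 10.268], 'wrist_force': [-0.206, 0.177, -2.419], 'opening': 0.011}
d cm [-0.05 -0.    0.4 ] turn [ 0.003 -0.004  0.001] rows>= 1.0
```

```bash
python3 -m pendant '[[[-0.05,0,0.3,0,0,0,5],[0,0,0.25,0,0,0,5]]]'
python3 -m pendant '[[[0,0,0.25,0,0,0,5]]]'
python3 -m pendant '[[[0,0,0.25,0,0,0,5]]]'
```

```text
time: 20.88
ee_pos: [0.6071, -0.2126, 0.0898]
tcp_rot: [179.7, -0.3, 10.3]
wrist_force: [-6.9, -5.1, 14.9]
opening: 0.0109
time: 20.97
ee_pos: [0.6072, -0.2128, 0.0897]
tcp_rot: [179.7, -0.4, 10.2]
wrist_force: [-13.6, 4.7, 28.4]
opening: 0.011
time: 21.05
ee_pos: [0.6071, -0.2128, 0.0898]
tcp_rot: [179.6, -0.5, 10.2]
wrist_force: [-7.6, 3.3, 13.9]
opening: 0.0107
```

The cover bottomed out at the expected height (0.090 against 0.091). I'll release it and retreat.

```bash
python3 -m pendant '[[[0,0,-0.05,0,0,0,5],[0,0,0,0,0,0,20],[0,0,0,0,0,0,40],[0,0,0,0,0,0,45],[0,0,0,0,0,0,45]]]'
python3 -m pendant '[[[0,0,-1.5,0,0,0,45],[0,0,-2.5,0,0,0,45],[0,0,-3.5,0,0,0,45],[0,0,-3.5,0,0,0,45],[0,0,0,0,0,0,45]]]'
python3 -m pendant '[[[0,-3,0,0,0,0,45],[0,-3.5,0,0,0,0,45],[0,-3.5,0,0,0,0,45],[0,-3.5,0,0,0,0,45],[0,-3.5,0,0,0,0,45]]]'
python3 - <<'E'
from h import *
np.set_printoptions(precision=4,suppress=True)
st();snap('top','t9',(330,150,430,275));im=bot.camera('scene')
a=cv2.imread('pics/t9.png');a=cv2.resize(a,(400,500));b=cv2.resize(im[190:320,100:240,::-1],(400,371));o=np.zeros((500,800,3),np.uint8);o[:,:400]=a;o[:371,400:]=b;cv2.imwrite('pics/m9.png',o)
E
```

```text
time: 21.47
ee_pos: [0.6081, -0.2131, 0.0928]
tcp_rot: [179.5, -0.7, 10.2]
wrist_force: [0.4, -0.1, 0.3]
opening: 0.0384
time: 21.88
ee_pos: [0.605, -0.2119, 0.2027]
tcp_rot: [179.7, -0.3, 10.2]
wrist_force: [1.0, -0.3, 1.3]
opening: 0.0383
time: 22.3
ee_pos: [0.5765, -0.0461, 0.202]
tcp_rot: [179.5, -0.6, 9.7]
wrist_force: [1.1, 0.7, 0.3]
opening: 0.0386
{'time': 22.3, 'q': [-4.414, 7.678, 9.761, 91.409, -0.314, 165.911], 'ee_pos': [0.576, -0.046, 0.202], 'tcp_rot': [179.531, -0.578, 9.675], 'wrist_force': [1.058, 0.722, 0.32], 'opening': 0.039}
```

View pics/m9.png

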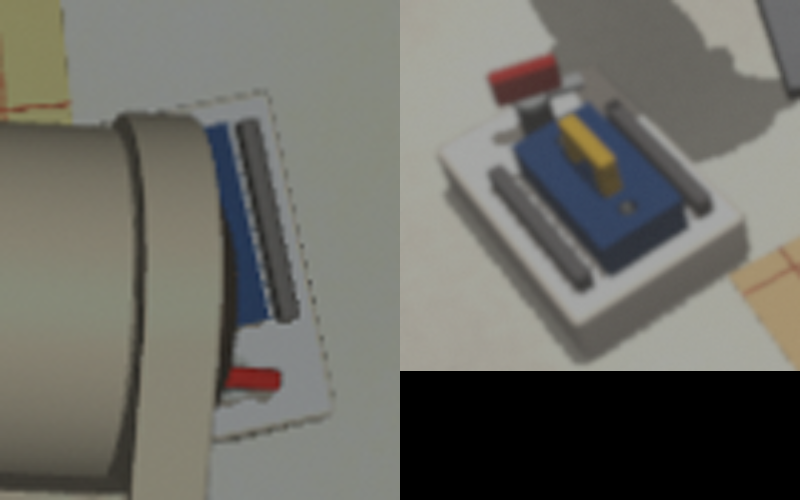

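The cover is seated between the rails, with a pin showing in its hole at (628,208). The latch bar's upper end is at (555,65) and is still open. I'll turn the tool and go over the latch.

```bash
python3 -m pendant '[[[0,0,0,0,0,-0.12,35],[0,0,0,0,0,-0.12,35],[0,0,0,0,0,-0.12,35],[0,0,0,0,0,-0.12,35],[0,0,0,0,0,-0.12,35]]]'
python3 -m pendant '[[[0,0,0,0,0,-0.12,35],[0,0,0,0,0,-0.12,35],[0,0,0,0,0,-0.12,35],[0,0,0,0,0,-0.12,35],[0,0,0,0,0,-0.12,35]]]'
python3 -m pendant '[[[0,0,0,0,0,-0.1,35],[0,0,0,0,0,0,35]]]'
python3 - <<'E'
from h import *
np.set_printoptions(precision=4,suppress=True)
st();to([.5294,-.227,.15],rot(85.3,0))
bot.camera('top')
for m in bot.mark_of('top','latch_grip'):print(m['confidence'],m['uv'],atz('top',m['uv'],.1005))
im=bot.camera('top').astype(int);k=(im[:,:,0]>90)&(im[:,:,1]<60)&(im[:,:,2]<60);k[:,:355]=0;k[:215]=0;k[265:]=0;k[:,430:]=0
p=np.argwhere(k)[:,::-1].astype(np.float32);print(len(p));r=cv2.minAreaRect(p);print(r)
q=[atz('top',x,.1135) for x in cv2.boxPoints(r)];print(np.array(q),np.mean(q,0))
E
```

```text
time: 22.82
ee_pos: [0.5769, -0.0421, 0.2017]
tcp_rot: [179.2, -0.2, 45.6]
wrist_force: [0.3, 0.4, -1.0]
opening: 0.03
time: 23.23
ee_pos: [0.5779, -0.0447, 0.2002]
tcp_rot: [179.2, 0.3, 81.4]
wrist_force: [0.2, 0.1, -0.1]
opening: 0.0299
time: 23.4
ee_pos: [0.5783, -0.0458, 0.1996]
tcp_rot: [179.3, 0.4, 87.7]
wrist_force: [-0.5, -0.5, 0.0]
opening: 0.0299
{'time': 23.4, 'q': [-4.346, 7.826, 9.657, 91.096, -0.37, 87.964], 'ee_pos': [0.578, -0.046, 0.2], 'tcp_rot': [179.28, 0.396, 87.686], 'wrist_force': [-0.523, -0.472, 0.045], 'opening': 0.03}
d cm [-18.27  -4.22   5.03] turn [0.013 0.007 0.042] rows>= 5.0
0.66 [390.1, 245.1] [ 0.5265 -0.2318  0.1005]
0.33 [375.2, 207.7] [ 0.6087 -0.202   0.1005]
71
((392.0, 244.5), (5.0, 14.0), 90.0)
[[ 0.534  -0.218   0.1135]
 [ 0.533  -0.2485  0.1135]
 [ 0.5223 -0.2482  0.1135]
 [ 0.5233 -0.2176  0.1135]] [ 0.5282 -0.2331  0.1135]
```

```bash
python3 -m pendant '[[[-3,-0.7,0,0.013,0,0.04,35],[-3.8,-0.9,0,0,0,0,35],[-3.8,-0.9,0,0,0,0,35],[-3.8,-0.9,0,0,0,0,35],[-3.0,-0.7,0.5,0,0,0,35]]]'
python3 -m pendant '[[[0,0,1.5,0,0,0,35],[0,0,1.5,0,0,0,35],[0,0,0,0,0,0,35]]]'
python3 - <<'E'
from h import *
st();to([.5294,-.227,.09],rot(85.3,0))
E
```

```text
time: 23.97
ee_pos: [0.5227, -0.2161, 0.1955]
tcp_rot: [179.9, 0.3, 84.5]
wrist_force: [0.9, 0.1, 1.2]
opening: 0.03
time: 24.22
ee_pos: [0.5201, -0.2237, 0.1646]
tcp_rot: [179.9, 0.4, 83.4]
wrist_force: [-0.3, 0.2, -0.3]
opening: 0.03
{'time': 24.217, 'q': [-23.082, 6.093, 3.894, 87.559, -0.374, 73.483], 'ee_pos': [0.52, -0.224, 0.165], 'tcp_rot': [179.874, 0.428, 83.434], 'wrist_force': [-0.321, 0.19, -0.283], 'opening': 0.03}
d cm [-0.17  0.94  7.46] turn [ 0.002  0.008 -0.033] rows>= 2.0
```

```bash
python3 -m pendant '[[[-0.1,0.9,1.5,0,0,-0.03,35],[0,0,1.5,0,0,0,35],[0,0,0.8,0,0,0,35],[0,0,0,0,0,0,35]]]'
python3 - <<'E'
from h import *
st();to([.5294,-.227,.09],rot(85.3,0))
E
```

```text
time: 24.55
ee_pos: [0.5298, -0.2263, 0.1276]
tcp_rot: [179.8, 0.5, 84.7]
wrist_force: [-0.9, 1.1, -0.4]
opening: 0.0299
{'time': 24.55, 'q': [-22.945, 7.352, 1.193, 83.489, -0.37, 72.315], 'ee_pos': [0.53, -0.226, 0.128], 'tcp_rot': [179.777, 0.459, 84.738], 'wrist_force': [-0.946, 1.084, -0.377], 'opening': 0.03}
d cm [-0.05 -0.05  3.76] turn [ 0.004  0.008 -0.01 ] rows>= 1.0
```

```bash
python3 -m pendant '[[[0,0,1.2,0,0,-0.01,35],[0,0,1.2,0,0,0,35],[0,0,1.0,0,0,0,35],[0,0,0,0,0,0,35]]]'
python3 -m pendant '[[[0,0,0,0,0,0,5],[0,0,0,0,0,0,5],[0,0,0,0,0,0,5],[0,0,0,0,0,0,5]]]' 30
python3 - <<'E'
from h import *
st();to([.5294,-.227,.09],rot(85.3,0))
E
```

```text
time: 24.88
ee_pos: [0.5309, -0.226, 0.0929]
tcp_rot: [179.6, 0.5, 85.3]
wrist_force: [-0.6, -0.5, -0.0]
opening: 0.0299
time: 25.22
ee_pos: [0.531, -0.2257, 0.0924]
tcp_rot: [179.6, 0.5, 85.3]
wrist_force: [0.9, -0.6, -3.5]
opening: 0.0114
{'time': 25.217, 'q': [-22.856, 7.688, -2.32, 79.508, -0.342, 71.832], 'ee_pos': [0.531, -0.226, 0.092], 'tcp_rot': [179.647, 0.475, 85.309], 'wrist_force': [0.9, -0.553, -3.471], 'opening': 0.011}
d cm [-0.14 -0.15  0.24] turn [0.006 0.008 0.   ] rows>= 1.0
```

The latch is gripped. Turning it clockwise now.

```bash
python3 -m pendant '[[[0,0,0,0,0,0.06,5],[0,0,0,0,0,0.1,5],[0,0,0,0,0,0.1,5],[0,0,0,0,0,0.1,5],[0,0,0,0,0,0.1,5]]]'
python3 - <<'E'
from h import *
st();to([.5300,-.2265,.092],rot(14.2,0))
E
```

```text
time: 25.63
ee_pos: [0.5316, -0.2259, 0.0925]
tcp_rot: [179.4, 0.3, 58.1]
wrist_force: [2.4, -0.8, -3.6]
opening: 0.0115
{'time': 25.633, 'q': [-22.851, 7.734, -2.267, 79.48, -0.338, 99.087], 'ee_pos': [0.532, -0.226, 0.092], 'tcp_rot': [179.433, 0.252, 58.059], 'wrist_force': [2.358, -0.831, -3.586], 'opening': 0.011}
d cm [-0.14 -0.1   0.05] turn [0.011 0.    0.765] rows>= 7.0
```

```bash
python3 -m pendant '[[[-0.1,-0.1,0,0.01,0,0.1,5],[0,0,0,0,0,0.1,5],[0,0,0,0,0,0.1,5],[0,0,0,0,0,0.1,5],[0,0,0,0,0,0.1,5]]]'
python3 -m pendant '[[[0,0,0,0,0,0.1,5],[0,0,0,0,0,0.1,5]]]'
python3 - <<'E'
from h import *
st();to([.5300,-.2265,.092],rot(14.2,0));print(bot.get_obs()['torque'])
E
```

```text
time: 26.05
ee_pos: [0.5321, -0.2263, 0.0924]
tcp_rot: [179.8, 0.1, 28.0]
wrist_force: [1.9, -0.8, -3.8]
opening: 0.0112
time: 26.22
ee_pos: [0.5323, -0.2266, 0.0924]
tcp_rot: [179.8, 0.0, 15.9]
wrist_force: [1.1, -0.8, -3.5]
opening: 0.0115
{'time': 26.217, 'q': [-22.974, 8.271, -1.669, 79.95, -0.177, 141.109], 'ee_pos': [0.532, -0.227, 0.092], 'tcp_rot': [179.793, 0.025, 15.917], 'wrist_force': [1.092, -0.812, -3.528], 'opening': 0.012}
d cm [-0.22 -0.07  0.04] turn [0.004 0.    0.03 ] rows>= 1.0
[-0.14165868 -0.07503901  0.08992149]
```

Now small turns until the stop shows as torque.

```bash
python3 -m pendant '[[[-0.1,0,0,0,0,0.04,5]]]'
python3 - <<'E'
from h import *
st();print(bot.get_obs()['torque'])
E
python3 -m pendant '[[[0,0,0,0,0,0.04,5]]]';  python3 - <<'E'
from h import *
print(bot.get_obs()['torque'])
E
python3 -m pendant '[[[0,0,0,0,0,0.04,5]]]';  python3 - <<'E'
from h import *
print(bot.get_obs()['torque'])
E
```

```text
time: 26.3
ee_pos: [0.5322, -0.2267, 0.0925]
tcp_rot: [179.8, -0.1, 13.3]
wrist_force: [10.0, 2.4, -6.9]
opening: 0.0113
{'time': 26.3, 'q': [-23.02, 8.19, -1.757, 79.871, -0.114, 143.676], 'ee_pos': [0.532, -0.227, 0.092], 'tcp_rot': [179.801, -0.08, 13.304], 'wrist_force': [10.036, 2.411, -6.85], 'opening': 0.011}
[ 0.54490519 -1.77410911  0.30673029]
time: 26.38
ee_pos: [0.5324, -0.2267, 0.0924]
tcp_rot: [179.8, -0.1, 10.9]
wrist_force: [-1.4, -1.0, -2.1]
opening: 0.011
[-0.26189805  0.42882348  0.94266543]
time: 26.47
ee_pos: [0.5324, -0.2268, 0.0925]
tcp_rot: [179.8, -0.1, 8.6]
wrist_force: [0.3, -1.3, -2.4]
opening: 0.0114
[-0.28521113  0.16416442  1.41928362]
```

The torque rises to 1.4 N m, so the latch is at its stop. I'll release, lift and clear for a last look.

```bash
python3 -m pendant '[[[0,0,0,0,0,0,25],[0,0,0,0,0,0,35],[0,0,0,0,0,0,35],[0,0,0,0,0,0,35]]]'
python3 -m pendant '[[[0,0,-1,0,0,0,35],[0,0,-2,0,0,0,35],[0,0,-3,0,0,0,35],[0,0,-3.5,0,0,0,35],[0,0,-3.5,0,0,0,35]]]'
python3 -m pendant '[[[-3.5,-1,0,0,0,0,35],[-3.5,-3,0,0,0,0,35],[-3.5,-3,0,0,0,0,35],[-3.5,-3,0,0,0,0,35],[-3.5,-3,0,0,0,0,35]]]'
python3 -m pendant '[[[0,-4,0,0,0,0,35],[0,-4,0,0,0,0,35],[0,-4,0,0,0,0,35],[0,-3,0,0,0,0,35],[0,0,0,0,0,0,35]]]'
python3 - <<'E'
from h import *
st();snap('top','t10',(330,150,430,275));im=bot.camera('scene');cv2.imwrite('pics/scene10.png',im[:,:,::-1])
a=cv2.imread('pics/t10.png');a=cv2.resize(a,(400,500));b=cv2.resize(im[190:320,100:240,::-1],(400,371));o=np.zeros((500,800,3),np.uint8);o[:,:400]=a;o[:371,400:]=b;cv2.imwrite('pics/m10.png',o)
np.set_printoptions(precision=3,suppress=True)
for n,z in(('jar_center',.0225),('phone_center',.0045),('weight_center',.009),('cover_center',.056),('latch_grip',.1005)):
    for m in bot.mark_of('top',n)[:3]:print(n,m['confidence'],atz('top',m['uv'],z))
E
```

```text
time: 26.8
ee_pos: [0.5328, -0.227, 0.0941]
tcp_rot: [179.7, -0.2, 8.6]
wrist_force: [-0.1, 0.2, -0.7]
opening: 0.03
time: 27.22
ee_pos: [0.5287, -0.2253, 0.2234]
tcp_rot: [-179.9, 0.4, 8.8]
wrist_force: [0.5, -1.2, -0.6]
opening: 0.0297
time: 27.63
ee_pos: [0.3515, -0.1334, 0.2348]
tcp_rot: [179.5, -0.5, 8.8]
wrist_force: [-0.4, 0.9, 1.2]
opening: 0.0299
time: 28.05
ee_pos: [0.32, 0.0206, 0.2398]
tcp_rot: [179.4, -1.2, 8.5]
wrist_force: [-0.4, -0.8, 0.0]
opening: 0.0295
{'time': 28.05, 'q': [4.18, -27.012, -15.976, 99.815, -0.553, 175.712], 'ee_pos': [0.32, 0.021, 0.24], 'tcp_rot': [179.357, -1.176, 8.469], 'wrist_force': [-0.373, -0.83, 0.016], 'opening': 0.03}
jar_center 0.97 [0.624 0.009 0.022]
phone_center 0.58 [0.482 0.005 0.004]
phone_center 0.43 [ 0.611 -0.227  0.004]
weight_center 0.75 [0.794 0.104 0.009]
cover_center 0.81 [0.578 0.324 0.056]
cover_center 0.79 [ 0.601 -0.213  0.056]
cover_center 0.76 [0.457 0.222 0.056]
latch_grip 0.53 [ 0.53  -0.224  0.101]
```

View pics/m10.png

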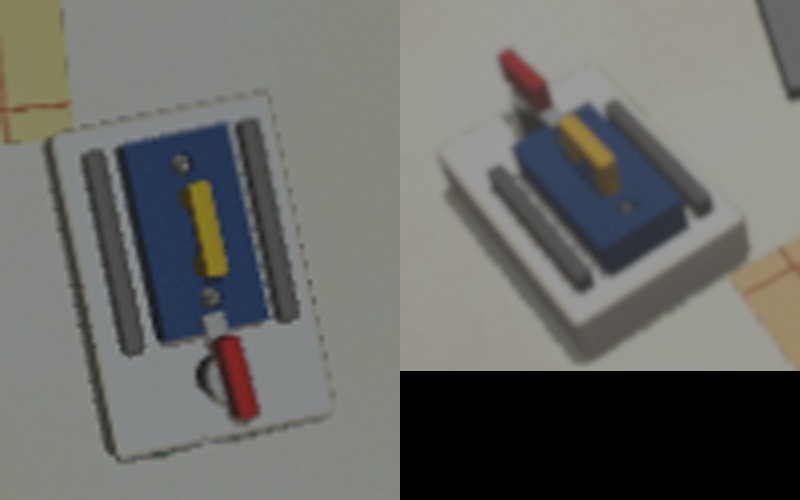

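Left crop: both pins show through the holes at (181,162) and (210,297), and the tongue lies over the cover's near end at (214,325). The jar mark differs by a few mm, so I'll check it and the latch angle by pixels.

Run:
```python
from h import *
np.set_printoptions(precision=4,suppress=True)
a=cv2.imread('pics/top0.png')[:,:,::-1].astype(int);b=bot.camera('top').astype(int)
red=lambda i:(i[:,:,0]>90)&(i[:,:,1]<60)&(i[:,:,2]<60)
for i in(a,b):
    k=red(i)[180:230,255:300];print('jar',np.argwhere(k).mean(0)[::-1]+(255,180),k.sum())
for r,c in(((110,155),(180,285)),((225,305),(255,310))):
    print('diff',np.abs(a-b)[r[0]:r[1],c[0]:c[1]].mean())
k=red(b);k[:,:355]=0;k[:,430:]=0;k[:225]=0;k[270:]=0
p=np.argwhere(k)[:,::-1].astype(np.float32);vx,vy,x,y=cv2.fitLine(p,cv2.DIST_L2,0,.01,.01).ravel()
d=atz('top',(x-8*vx,y-8*vy),.1135)-atz('top',(x+8*vx,y+8*vy),.1135);print('bar az',np.degrees(np.arctan2(d[1],d[0])))
st()
```

```text
jar [275.7296 204.1996] 466
jar [275.6839 204.2516] 465
diff 0.6610229276895944
diff 0.6225757575757576
bar az 12.584993343086976
{'time': 28.45, 'q': [3.397, -26.756, -15.976, 99.716, -0.619, 175.361], 'ee_pos': [0.321, 0.016, 0.238], 'tcp_rot': [179.297, -1.01, 8.036], 'wrist_force': [-0.71, 0.642, 0.292], 'opening': 0.03}
```

The bystanders are unchanged to sub-pixel level. The latch bar is at 12.6°, against about 14° expected at the stop. Handing in.

```bash
python3 -c "
from workcell import bot
print(bot.job_done())"
```

```text
the job is handed in; nothing more can be done
None
```

The grinder is closed, and I handed the job in at about 28 s of the 72 s. I tipped the middle-sized cover down flat with its handle up and let go. I then took it by the handle, set it on the two pins and turned the latch clockwise to its stop.

**Last checks**
- **Cover:** it bottomed out within about 1 mm of the expected height. Both pins show through its holes.
- **Latch:** the tongue lies over the cover's end. The bar measured 12.6°, against about 14° expected at the stop. Torque had built up to 1.4 N m before I let go.
- **Other things on the desk:** jar, phone and paperweight show no change from the first picture. The network's jar mark read about 9 mm off, but the pixel comparison shows the jar did not move.
- **Robot:** the gripper is clear and touching nothing.

**Not perfectly clean**
- While I laid the cover down, it already touched the desk but the readings didn't show it, so I pressed on. The wrist force reached about 64 N, below the 120 N limit. I believe that load went through the fingers and the held cover, not the gripper's body, but I could not measure that separately.

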